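Zero the handpiece tester and lock its pointer

ROBOT

A 6-joint arm with a two-finger parallel gripper is mounted at the origin on a cart in front of the work surface, level with it; the furniture and walls round the work are solid. World frame = base frame: x ahead of the robot, y to its left, z up, the work surface at z = 0. Lengths are in mm, angles in degrees, forces in N, time in s.
With the tool pointing down it reaches from about 275 to 725 mm from the base axis. Payload 15.9 kg.
Tool frame: the origin (TCP) lies between the finger pads, 19 mm behind the fingertips; this is the grasp point; z points along the fingers, y is the line along which they close (so a half turn about z gives the same grasp; the last joint's range is limited). The gripper opens to 85 mm and grips with 20 to 120 N. Pads are 22 mm wide; open, the fingers measure 114 mm over their backs; the gripper's body (76 mm by 85 mm) begins 54 mm behind the grasp point. The pads swing forward as they close: fully open they stand 13 mm farther back than shut.
Start: joints at [-71.677, 12.198, -1.971, 75.831, 0, 90], TCP at [157.182, -474.636, 250.006] pointing down, gripper open.
Joint ranges: [-170.91, 170.91], [-42.67, 98.43], [-65.05, 77.54], [-120.47, 116.71], [-90, 82.35], [-180, 180]. Speed limits (degrees/s): [108.29, 108.29, 136.94, 147.25, 180, 180].

INTERFACE

Orientations are given as [roll, pitch, yaw] about the fixed x, y, z axes, in that order (R = Rz(yaw) Ry(pitch) Rx(roll)).
In Python, from bench import sense, snapshot, job_done gives the robot as it stands. The module is installed in compiled form; this text tells all that it offers.
- The arm moves only by the shell command python3 -m creep 'ROWS' [FORCE]. ROWS is JSON, a list of rows, each an object with "claw": the opening, from 0 (shut) to 1 (fully open); "linear": the shift along the world's x, y, z in m, a list of three; "delta_rot": the turn, a rotation vector about the world's x, y, z in rad, a list of three. A call has exactly 5 rows; each row shifts and turns the commanded pose from where the row before left it; what a row does not reach is not made up. A row lasts 1/12 s, in which the tool goes at most 41.7 mm and 7.16 degrees, less where a joint would pass 70% of its speed; a pose out of reach is approached as far as the arm can. A call is refused whole if a number of a shift passes 0.0417 or a number of a turn 0.125, either way. A call with a gripper value outside its range is refused whole. The fingers move at their own pace and stop on an object; FORCE is the grip in N (left out, the last holds). Time passes only in rows, so rows that do not move let the fingers close, or fill a call up. It gives the time, the measured TCP pose, the force, the opening and the grip force at its end, in the units of the state.
- sense(): the state, without advancing time (a new reading comes with each control period).
- snapshot(name): name is "scene" or "top" or "wrist"; returns a dict with "img" (384x512x3 uint8, red, green, blue), "camera_matrix" (3x3 intrinsics, pixels), "world_to_cam" (4x4, takes a point from world to camera coordinates). Camera axes: x right, y up, looking along -z (the intrinsics and any distortion apply to the point x, -y, -z); pixel columns grow to the right and rows downward; lengths in mm; the calibration is good to about 2 mm. A picture is of the moment at which its call begins. There is no depth.
- job_done(): hands the job in; it is judged then, once.
The state is a dict: "time": time; "joint_positions": joint angles; "joint_vel": joint speeds; "joint_torque": joint torques, N m; "eef_pos": TCP position; "ee_rot": TCP orientation; "ft_force": force on the tool from outside, world axes, zero at the start; "moment": the same for the moment, N m; "grip_width": finger opening in mm; "grasp_force": force on a finger pad.
Only numpy, scipy, OpenCV 4.12 (cv2) and the standard library are available. Lean on these libraries where they do the work, as an engineer would, in place of code of your own. Each camera call takes 0.05 s, during which the arm holds its last target. There are 200 camera calls.

TASK

On the handpiece tester, wind the reset knob anticlockwise (seen from above) all the way back until its pointer is hard against the zero stop. Then take the lock pin out of its stand and push it fully down through the eye of the pointer into the lock hole, so that the knob stays locked at zero. Let go, and leave the two bottles and the little cup standing where they are.

Things in the scene. Friction and masses are not known exactly. Their poses are not given: they have to be found in the camera images.
- tester: Handpiece tester, fixed: flat white instrument 130 (x) x 134 (y) x 34 thick, its front edge on the table, its back on two black feet, so its flat face slopes 20 degrees down to its front (-x). Origin on the table under its middle, z up, x to its raised back. The reset knob stands in mid-face, which is at (-6, 0, 54) in this frame; ticks and two 8 high stop studs are round it.
- reset_knob (a joint): Angle of the reset knob in rad: 0 at the zero stop (pointer at 7 o'clock as the robot sees it, over the lock hole), growing clockwise seen from above the face, to a far stop at 5.0. Dry friction of about 0.12 N m, no spring: it stays where it is left. Both stops are rigid.
- knob_grip (a point): On the knob axis 33 above the face: TCP height for gripping. Turns with the knob: z is the axis out of the face, x along pointer and grip bar. Black knob: hub 39 across, 11 high, bar 44 long x 16 wide, top 39 above the face. Steel pointer arm 10 wide with a 24 x 24 end plate, both 3 to 8 above the face, plate 30 to 54 from the axis. Turn the TCP in place on the axis.
- pointer_eye (a point): Centre of the eye, a round hole 11 across through the pointer's square end, 42 from the knob axis, on the top of the plate (8 above the face). Same axes as knob_grip.
- lock_hole (a point): Mouth of the lock hole in the tester's face: round, 10.5 across, 30 deep, square to the face, 42 from the knob axis. Its z is the hole's axis out of the face, tilted 20 degrees from vertical toward the tester's front; its x runs up the slope. With the knob at zero the eye lies concentric above it, 8 along z.
- pin_stand: White block 60 x 60, 42 high, on a 78 x 78 metal foot plate 5 thick, fixed, with an upright hole 10.5 across right through its middle, in which the pin stands at first. Origin under its middle on the table.
- lock_pin: Steel lock pin, loose, about 60 g, upright in the stand. Origin at the lower tip, z up along the pin. Shank 8 across up to 34 (lowest 3 taper to 5), collar 20 across from 34 to 38, round grip head 16 across from 38 to 74. In the stand the collar rests on its top. Fully in the tester the collar rests on the pointer, the tip 26 below the face.
- pin_tip (a point): Lower tip of the lock pin, on its axis; axes as lock_pin.
- monomer_dropper: Dropper bottle, 29 x 30 x 82, loose bystander; origin under its base.
- glue_needle_bottle: Small bottle with a needle spout, 25 x 26 x 104, loose bystander; origin under its base.
- pink_dappen: Little cup, 33 across, 28 high, loose bystander; origin under its base.
Mind the look-alikes: they are no part of the job. Leave any purple look-alike of the lock_pin alone. What is shaped like the tester but brown is not meant.

How it is judged:
By the outcome, as a careful person would: the job done as asked, in the order asked, and still so for the second after the job is handed in, with the robot touching nothing.
It also fails if it takes over 72 s, if anything falls off the work surface, if the arm or the gripper's body presses on something with over 40 N, if the wrist force passes 120 N, or if a joint passes its speed limit or range.

## Working session

There is one attempt and no reset: what is moved stays moved. The work goes in short steps, Python scripts to look and compute and a shell command to move; the robot and the scene stay as the last step left them, time stands still between calls to the robot, and variables do not carry over. Pictures are saved under pics/ and viewed, at most 10 in all, crops included, and the job is handed in when it is done.

```bash
mkdir -p pics; python3 - <<'E'
from bench import sense,snapshot
import cv2,numpy as np,pickle
d={}
for n in("scene","top","wrist"):
    s=snapshot(n);d[n]=s;cv2.imwrite(f"pics/{n}0.png",s["img"][:,:,::-1])
    print(n,s["camera_matrix"].round(1).tolist(),s["world_to_cam"].round(3).tolist(), [k for k in s])
pickle.dump(d,open("d0.pkl","wb"))
a=np.hstack([d["scene"]["img"],d["top"]["img"]])
print(sense())
E
```

```text
scene [[415.6, 0.0, 253.0], [0.0, 415.6, 188.6], [0.0, 0.0, 1.0]] [[0.734, -0.68, 0.0, -312.441], [0.343, 0.371, 0.863, -289.346], [-0.587, -0.633, 0.505, -548.596], [0.0, 0.0, 0.0, 1.0]] ['img', 'camera_matrix', 'world_to_cam']
top [[401.0, 0.0, 253.4], [0.0, 401.0, 189.3], [0.0, 0.0, 1.0]] [[-0.022, -1.0, 0.018, 137.812], [0.998, -0.021, 0.062, -544.439], [-0.062, 0.019, 0.998, -957.943], [0.0, 0.0, 0.0, 1.0]] ['img', 'camera_matrix', 'world_to_cam']
wrist [[280.1, 0.0, 253.6], [0.0, 280.1, 194.2], [0.0, 0.0, 1.0]] [[0.315, -0.949, -0.001, -499.599], [0.909, 0.302, -0.286, 37.138], [0.272, 0.089, 0.958, -379.178], [0.0, 0.0, 0.0, 1.0]] ['img', 'camera_matrix', 'world_to_cam']
{'time': 0.15, 'joint_positions': array([-7.16751017e+01,  1.22196106e+01, -2.00008151e+00,  7.58310282e+01,
       -1.09814965e-03,  9.00001518e+01]), 'joint_vel': array([-0.06901185, -0.10048586,  0.13177468,  0.04338153, -0.05611553,
       -0.00790755]), 'joint_torque': array([ 7.33454181e-04, -6.86403608e+01,  4.87248516e+01,  1.29879345e-02,
        1.92374146e-04,  1.15002996e-05]), 'eef_pos': array([ 157.1182635 , -474.40822296,  249.61794374]), 'ee_rot': array([-1.79949280e+02,  1.09828360e-03,  1.83247475e+01]), 'ft_force': array([ 0.22824539, -0.10160839, -0.6438184 ]), 'moment': array([-0.03150208, -0.05121221, -0.0066725 ]), 'grasp_force': 0.0, 'grip_width': 85.17986860046024}
```

View pics/scene0.png

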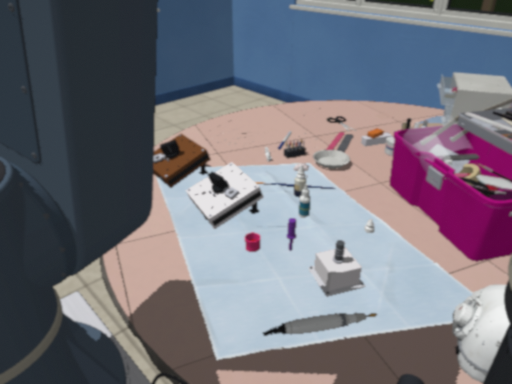

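View pics/top0.png

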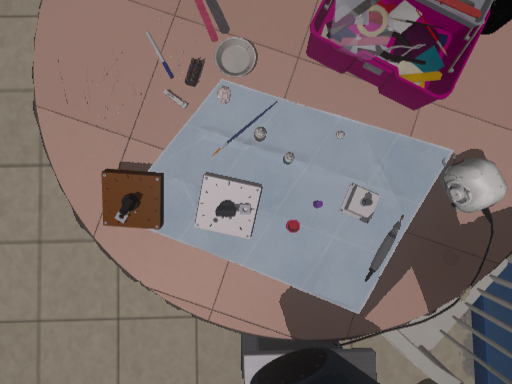

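The scene view shows the white tester at (223,192), the brown look-alike at (178,158), the steel pin in its stand at (340,250) and a purple pin at (291,232). In the top view these are at (229,206), (132,199), (367,200) and (318,204).
Candidates: for the tester, white (229,206) or brown (132,199), so white. For the pin, steel in the stand (367,200) or purple (318,204), so steel. I'll check both in one close crop.

```bash
cat > h.py <<'E'
import numpy as np,cv2
def ray(s,uv):
    W=s["world_to_cam"];R=W[:3,:3];K=s["camera_matrix"];o=-R.T@W[:3,3]
    p=np.linalg.inv(K)@np.array([uv[0],uv[1],1.]);return o,R.T@np.array([p[0],-p[1],-p[2]])
def onz(s,uv,z): o,d=ray(s,uv);return o+d*(z-o[2])/d[2]
def onplane(s,uv,p,n): o,d=ray(s,uv);return o+d*(n@(p-o))/(n@d)
def proj(s,P):
    c=s["world_to_cam"]@np.append(P,1.);q=s["camera_matrix"]@np.array([c[0],-c[1],-c[2]]);return q[:2]/q[2]
def tri(obs):
    A=np.zeros((3,3));b=np.zeros(3)
    for s,uv in obs:
        o,d=ray(s,uv);d=d/np.linalg.norm(d);M=np.eye(3)-np.outer(d,d);A+=M;b+=M@o
    return np.linalg.solve(A,b)
E
python3 - <<'E'
import pickle,cv2,numpy as np
d=pickle.load(open("d0.pkl","rb"))
c=lambda n,x,y,w,h:cv2.resize(d[n]["img"][y:y+h,x:x+w],(400,300),interpolation=cv2.INTER_CUBIC)
a=np.vstack([np.hstack([c("top",180,165,100,75),c("top",325,170,80,60)]),np.hstack([c("scene",180,155,100,75),c("scene",290,225,100,75)])])
cv2.imwrite("pics/c1.png",a[:,:,::-1])
E
```

```text
(no output)
```

View pics/c1.png

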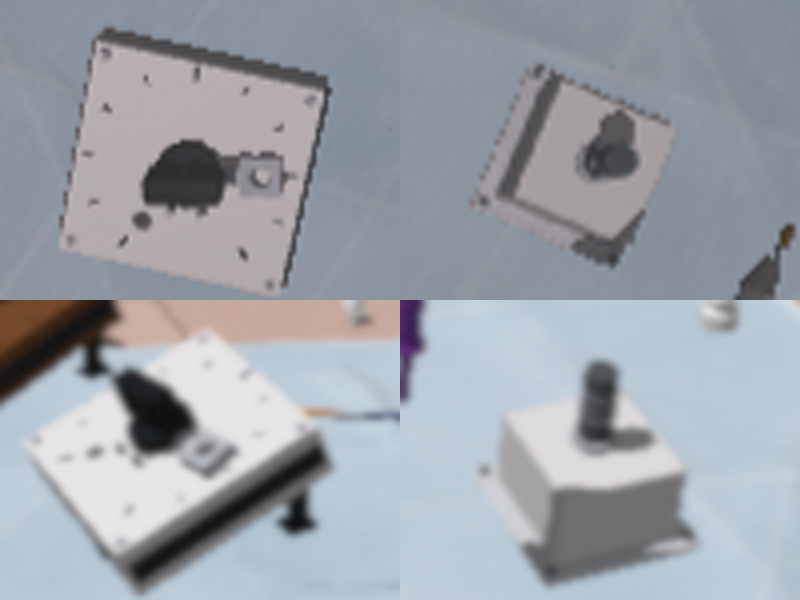

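The crop confirms both choices: the white tester has its eye plate at top (246,209), and the steel pin stands in the stand with its head top at top (370,202). The pointer is at about 3 to 4 o'clock.

```bash
python3 - <<'E'
import pickle,cv2,numpy as np
from h import *
from scipy.optimize import least_squares
d=pickle.load(open("d0.pkl","rb"));t=d["top"];s=d["scene"]
def quad(S,box,thr):
    x,y,w,h=box;im=S["img"][y:y+h,x:x+w].astype(int)
    im=cv2.resize(im.astype(np.uint8),None,fx=4,fy=4,interpolation=cv2.INTER_CUBIC).astype(int)
    m=((im.min(2)>thr)&(im[:,:,2]-im[:,:,0]<12)).astype(np.uint8)
    c=max(cv2.findContours(m,0,1)[0],key=cv2.contourArea);c=cv2.convexHull(c)
    for e in np.arange(2,40,1.):
        q=cv2.approxPolyDP(c,e,True)
        if len(q)<=4:break
    q=q[:,0].astype(float)
    return (q+.5)/4-.5+[x,y]
qt=quad(t,(180,165,100,75),130);qs=quad(s,(180,155,100,75),170);qp=quad(t,(325,170,80,60),130)
print(qt.round(1).tolist(),qs.round(1).tolist(),qp.round(1).tolist())
c,sn=np.cos(np.radians(20)),np.sin(np.radians(20))
loc=np.array([[-6+a*65*c,b*67,54+a*65*sn] for a,b in((1,1),(1,-1),(-1,-1),(-1,1))])
def T(p,l):
    C,S=np.cos(p[2]),np.sin(p[2]);l=np.atleast_2d(l);return np.c_[p[0]+C*l[:,0]-S*l[:,1],p[1]+S*l[:,0]+C*l[:,1],l[:,2]]
def near(P,q): return q[np.argmin(((q-P)**2).sum(1))]-P
for use in([(t,qt)],[(s,qs)],[(t,qt),(s,qs)]):
    p0=[*onz(t,(229,206),54)[:2],-.2]
    f=lambda p:np.concatenate([near(proj(S,w),q) for S,q in use for w in T(p,loc)])
    r=least_squares(f,p0,loss="soft_l1");p=r.x;print(p[:2].round(1),np.degrees(p[2]).round(2),r.fun.round(1))
n=T(p,[[-sn,0,c]])[0]-T(p,[[0,0,0]])[0]
mid=T(p,[[-6,0,54]])[0];ux=T(p,[[c,0,sn]])[0]-T(p,[[0,0,0]])[0];uy=np.cross(n,ux)
for S,uv in((t,(180+262/4,165+176/4)),(s,(180+206/4,155+150/4))):
    e=onplane(S,uv,mid+8*n,n)-mid; print("eye",(e@ux).round(1),(e@uy).round(1),np.degrees(np.arctan2(e@uy,e@ux)).round(1))
print("mid",mid.round(1),"n",n.round(3))
P=np.array([onz(t,u,42) for u in qp]);print("stand",P.round(1).tolist(),P.mean(0).round(1))
print("pin head z82",onz(t,(325+228/5,170+158/5),82).round(1),onz(s,(340,242.5),82).round(1),"collar",onz(s,(290+195/4,225+138/4),46).round(1))
print(tri([(t,(325+228/5,170+158/5)),(s,(340,242.5))]).round(1))
E
```

```text
[[203.9, 174.9], [260.1, 187.4], [249.1, 238.4], [194.4, 227.4]] [[279.4, 163.1], [209.4, 217.6], [186.1, 191.1], [212.4, 165.6]] [[356.9, 186.1], [380.6, 195.9], [366.9, 216.9], [347.9, 209.1]]
[509.6 188.2] -13.24 [ 0.7 -0.1 -0.6  0.2 -0.3 -0.4  0.3  0.3]
[511.6 199.3] -4.15 [-11.3   5.7  20.8 -17.9  -4.3   0.6   4.7  -0.5]
[509.9 188.4] -12.68 [  1.1  -0.2  -0.4   0.6  -0.6  -0.1   0.2   0.1 -19.    3.8  19.5 -22.7
  -0.4  -1.2   0.7   0.5]
eye 8.1 -43.6 -79.5
eye 7.1 -42.7 -80.6
mid [504.  189.7  54. ] n [-0.334  0.075  0.94 ]
stand [[547.9, -119.3, 42.0], [523.6, -175.1, 42.0], [474.6, -140.3, 42.0], [493.9, -95.8, 42.0]] [ 510.  -132.6   42. ]
pin head z82 [ 509.5 -138.1   82. ] [ 508.2 -133.1   82. ] collar [ 507.5 -135.6   46. ]
[ 508.  -135.7   84. ]
```

```bash
python3 -m creep '[{"claw":1,"linear":[0.012,0.028,0],"delta_rot":[0,0,0]},{"claw":1,"linear":[0.012,0.028,0],"delta_rot":[0,0,0]},{"claw":1,"linear":[0.012,0.028,0],"delta_rot":[0,0,0]},{"claw":1,"linear":[0.012,0.028,0],"delta_rot":[0,0,0]},{"claw":1,"linear":[0.012,0.028,0],"delta_rot":[0,0,0]}]' 40
python3 -c "
from bench import sense
s=sense();print(s['joint_positions'].round(1),s['eef_pos'].round(1),s['ee_rot'].round(1))"
```

```text
time: 0.57
eef_pos: [217.3, -333.2, 249.8]
ee_rot: [-180.0, -0.0, 18.3]
ft_force: [1.2, -0.9, 0.7]
grip_width: 85.2
grasp_force: 0.0
[-56.9   0.2 -15.6  74.2   0.  104.8] [ 217.3 -333.2  249.8] [-180.    -0.    18.3]
```

```bash
cat >> h.py <<'E'
from scipy.spatial.transform import Rotation as Ro
def frame(yaw,az): # tool R: z into the face, x at azimuth az (deg) in face frame
    return Ro.from_euler('z',yaw,degrees=True)*Ro.from_euler('y',-20,degrees=True)*Ro.from_euler('z',az,degrees=True)*Ro.from_euler('x',180,degrees=True)
def go(pos,R,rows):
    from bench import sense
    s=sense();r=Ro.from_euler('xyz',s['ee_rot'],degrees=True)
    D=np.array(pos)-s['eef_pos'];v=(R*r.inv()).as_rotvec()
    print("D",D.round(1),"per row lin",(D/rows/1000).round(4),"rot",(v/rows).round(4),"deg",np.degrees(np.linalg.norm(v)).round(1))
E
python3 - <<'E'
from h import *
n=np.array([-0.333,0.078,0.94]);mid=np.array([503.8,189.6,54])
go(mid+150*n,frame(-13.2,100),15)
go(mid+150*n,frame(-13.2,100),20)
E
```

```text
D [236.5 534.5 -54.8] per row lin [ 0.0158  0.0356 -0.0037] rot [-0.0182 -0.0167  0.0789] deg 71.0
D [236.5 534.5 -54.8] per row lin [ 0.0118  0.0267 -0.0027] rot [-0.0137 -0.0125  0.0591] deg 71.0
```

```bash
for i in 1 2 3 4; do python3 -m creep '[{"claw":1,"linear":[0.0118,0.0267,-0.0027],"delta_rot":[-0.0137,-0.0125,0.0591]},{"claw":1,"linear":[0.0118,0.0267,-0.0027],"delta_rot":[-0.0137,-0.0125,0.0591]},{"claw":1,"linear":[0.0118,0.0267,-0.0027],"delta_rot":[-0.0137,-0.0125,0.0591]},{"claw":1,"linear":[0.0118,0.0267,-0.0027],"delta_rot":[-0.0137,-0.0125,0.0591]},{"claw":1,"linear":[0.0118,0.0267,-0.0027],"delta_rot":[-0.0137,-0.0125,0.0591]}]' | tail -5|head -2; done
python3 - <<'E'
from h import *
from bench import sense,snapshot
import pickle
w=snapshot("wrist");pickle.dump(w,open("w1.pkl","wb"));cv2.imwrite("pics/w1.png",w["img"][:,:,::-1])
n=np.array([-0.333,0.078,0.94]);mid=np.array([503.8,189.6,54])
print(sense()['joint_positions'].round(1));go(mid+150*n,frame(-13.2,100),5)
E
```

```text
eef_pos: [276.3, -199.8, 236.3]
ee_rot: [174.8, -1.4, 35.5]
eef_pos: [335.3, -66.2, 222.9]
ee_rot: [169.5, -1.3, 52.6]
eef_pos: [394.3, 67.5, 209.4]
ee_rot: [164.5, 0.4, 69.6]
eef_pos: [453.3, 200.9, 195.7]
ee_rot: [160.2, 3.5, 86.4]
[ 32.6   0.8 -26.3  48.5 -14.2 123.5]
D [-1.  -3.  -0.2] per row lin [-0.0002 -0.0006 -0.    ] rot [ 0.0003  0.0003 -0.0017] deg 0.5
```

View pics/w1.png

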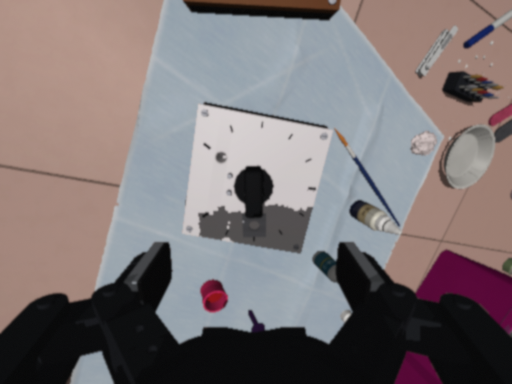

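The wrist view shows the tester with its lock hole at (221,157), the knob at (254,187) and the pointer plate in the gripper's shadow at (254,230). I'll refine the pose from these.

```bash
cat > m.py <<'E'
from h import *
def analyse(w,p0,hole=None,eye=None,box=(150,80,210,185)):
    from scipy.optimize import least_squares
    c,sn=np.cos(np.radians(20)),np.sin(np.radians(20))
    loc=np.array([[-6+a*65*c,b*67,54+a*65*sn] for a,b in((1,1),(1,-1),(-1,-1),(-1,1))])
    def T(p,l):
        C,S=np.cos(p[2]),np.sin(p[2]);l=np.atleast_2d(l);return np.c_[p[0]+C*l[:,0]-S*l[:,1],p[1]+S*l[:,0]+C*l[:,1],l[:,2]]
    return T,loc,c,sn
E
python3 - <<'E'
from h import *;from m import *
import pickle
from scipy.optimize import least_squares
w=pickle.load(open("w1.pkl","rb"))
T,loc,c,sn=analyse(w,0)
im=cv2.resize(w["img"][90:265,170:345],None,fx=4,fy=4,interpolation=cv2.INTER_CUBIC).astype(int)
m=((im.min(2)>70)&(im[:,:,2]-im[:,:,0]<8)).astype(np.uint8)   # neutral grey/white
m=cv2.morphologyEx(m,cv2.MORPH_OPEN,np.ones((15,15)))
k=cv2.convexHull(max(cv2.findContours(m,0,1)[0],key=cv2.contourArea))
for e in range(2,40):
    q=cv2.approxPolyDP(k,e,True)
    if len(q)<=4:break
q=(q[:,0]+.5)/4-.5+[170,90];print(q.round(1).tolist())
f=lambda p:np.concatenate([(lambda P:q[np.argmin(((q-P)**2).sum(1))]-P)(proj(w,W)) for W in T(p,loc)])
r=least_squares(f,[509.6,188.2,-.23],loss="soft_l1");p=r.x;print(p[:2].round(1),np.degrees(p[2]).round(2),r.fun.round(1))
for p in (p,np.array([509.6,188.2,-.2311])):
    O=T(p,[[0,0,0]])[0];n=T(p,[[-sn,0,c]])[0]-O;ux=T(p,[[c,0,sn]])[0]-O;uy=np.cross(n,ux);mid=T(p,[[-6,0,54]])[0]
    h=onplane(w,(221,157),mid,n)-mid;print("mid",mid.round(1),"hole",(h@ux).round(1),(h@uy).round(1),"exp -36.4 21")
# knob blob centroid
g=im.max(2)<40;g=cv2.morphologyEx(g.astype(np.uint8),cv2.MORPH_OPEN,np.ones((9,9)))
for k in cv2.findContours(g,0,1)[0]:
    if cv2.contourArea(k)>2000:(x,y,a,b)=cv2.boundingRect(k);print("blob",x/4+170,y/4+90,a/4,b/4)
print("proj knob top/hub",proj(w,mid+39*n).round(1),proj(w,mid+11*n).round(1))
cv2.imwrite("pics/w1c.png",im[:,:,::-1].clip(0,255)[:600])
E
```

```text
[[197.6, 103.6], [332.1, 129.4], [302.1, 244.9], [181.9, 232.9]]
[509.8 189.7] -13.05 [-0.5  1.   0.8 -7.4 -0.7 -0.3  0.3  0.3]
mid [504. 191.  54.] hole -36.2 21.1 exp -36.4 21
mid [503.8 189.6  54. ] hole -36.4 22.4 exp -36.4 21
blob 335.5 243.25 9.5 21.75
blob 235.5 167.25 36.5 51.0
proj knob top/hub [253.3 196.4] [253.3 187.9][ WARN:0@0.444] global loadsave.cpp:1063 imwrite_ Unsupported depth image for selected encoder is fallbacked to CV_8U.
```

View pics/w1c.png

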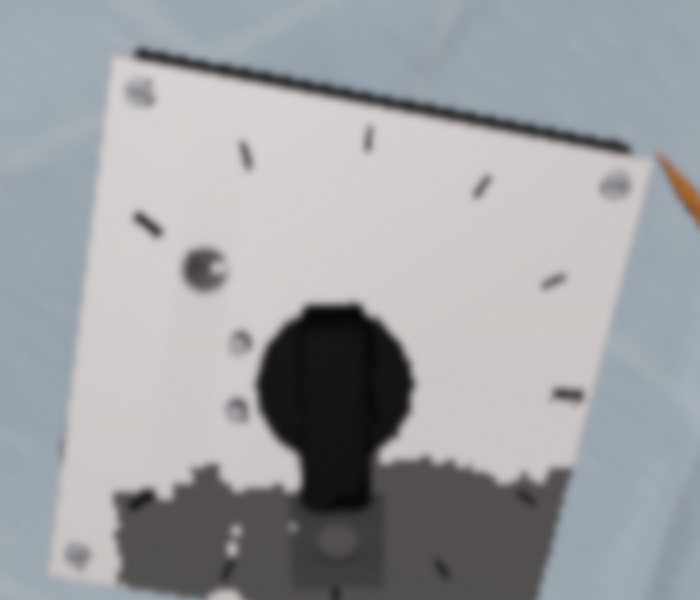

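```bash
cat >> h.py <<'E'
YAW=-13.1
F=Ro.from_euler('z',YAW,degrees=True)*Ro.from_euler('y',-20,degrees=True)
ux,uy,n=F.as_matrix().T
mid=np.array([504.,190.6,54])
E
python3 - <<'E'
from h import *
import pickle
w=pickle.load(open("w1.pkl","rb"))
e=onplane(w,(254.2,225),mid+8*n,n)-mid;print((e@ux).round(1),(e@uy).round(1),np.degrees(np.arctan2(e@uy,e@ux)).round(1))
k=onplane(w,(253.7,186),mid+11*n,n)-mid;print("hub",(k@ux).round(1),(k@uy).round(1))
print(n.round(4));go(mid+33*n,frame(YAW,100),10)
E
```

```text
8.0 -40.6 -78.9
hub 0.0 0.9
[-0.3331  0.0775  0.9397]
D [  38.1  -11.1 -110.2] per row lin [ 0.0038 -0.0011 -0.011 ] rot [ 0.0002  0.0002 -0.0007] deg 0.4
```

```bash
for i in 1 2; do python3 -m creep '[{"claw":1,"linear":[0.0038,-0.0011,-0.011],"delta_rot":[0,0,0]},{"claw":1,"linear":[0.0038,-0.0011,-0.011],"delta_rot":[0,0,0]},{"claw":1,"linear":[0.0038,-0.0011,-0.011],"delta_rot":[0,0,0]},{"claw":1,"linear":[0.0038,-0.0011,-0.011],"delta_rot":[0,0,0]},{"claw":1,"linear":[0.0038,-0.0011,-0.011],"delta_rot":[0,0,0]}]'; done
for i in 1 2; do python3 -m creep '[{"claw":0,"linear":[0,0,0],"delta_rot":[0,0,0]},{"claw":0,"linear":[0,0,0],"delta_rot":[0,0,0]},{"claw":0,"linear":[0,0,0],"delta_rot":[0,0,0]},{"claw":0,"linear":[0,0,0],"delta_rot":[0,0,0]},{"claw":0,"linear":[0,0,0],"delta_rot":[0,0,0]}]' 30; done; python3 -c "
from h import *
from bench import sense
s=sense();print(s['joint_positions'].round(1),s['moment']);go(mid+33*n,frame(YAW,100),1);e=s['eef_pos']-mid;print(e@ux,e@uy,e@n)"
```

```text
time: 2.7
eef_pos: [472.1, 193.7, 140.3]
ee_rot: [160.3, 3.5, 86.2]
ft_force: [1.0, -0.2, -0.4]
grip_width: 85.3
grasp_force: 0.0
time: 3.12
eef_pos: [491.2, 188.2, 85.3]
ee_rot: [160.3, 3.5, 86.2]
ft_force: [0.0, -0.4, -0.2]
grip_width: 85.1
grasp_force: 0.0
time: 3.53
eef_pos: [491.4, 188.6, 86.7]
ee_rot: [160.2, 3.4, 86.2]
ft_force: [0.5, -0.3, -0.3]
grip_width: 25.6
grasp_force: 0.0
time: 3.95
eef_pos: [491.4, 188.6, 86.7]
ee_rot: [160.2, 3.4, 86.2]
ft_force: [-3.5, -0.1, 7.1]
grip_width: 15.0
grasp_force: 33.6
[ 28.4   9.3 -34.3  31.2 -13.2 119.8] [-0.09131466  0.42389037 -0.01147234]
D [ 1.6  4.6 -1.7] per row lin [ 0.0016  0.0046 -0.0017] rot [0.0007 0.0011 0.0022] deg 0.1
0.13093350675458026 -4.809793398704107 34.7665371902639
```

```bash
python3 -m creep '[{"claw":0.4,"linear":[0,0,0],"delta_rot":[0,0,0]},{"claw":0.4,"linear":[0,0,0],"delta_rot":[0,0,0]},{"claw":0.4,"linear":[0.0008,0.0023,-0.0008],"delta_rot":[0,0,0]},{"claw":0.4,"linear":[0.0008,0.0023,-0.0009],"delta_rot":[0,0,0]},{"claw":0.4,"linear":[0,0,0],"delta_rot":[0,0,0]}]'
python3 -m creep '[{"claw":0.4,"linear":[0,0,0],"delta_rot":[0,0,0]},{"claw":0,"linear":[0,0,0],"delta_rot":[0,0,0]},{"claw":0,"linear":[0,0,0],"delta_rot":[0,0,0]},{"claw":0,"linear":[0,0,0],"delta_rot":[0,0,0]},{"claw":0,"linear":[0,0,0],"delta_rot":[0,0,0]}]' 30;
python3 -m creep '[{"claw":0,"linear":[0,0,0],"delta_rot":[0,0,0]},{"claw":0,"linear":[0,0,0],"delta_rot":[0,0,0]},{"claw":0,"linear":[0,0,0],"delta_rot":[0,0,0]},{"claw":0,"linear":[0,0,0],"delta_rot":[0,0,0]},{"claw":0,"linear":[0,0,0],"delta_rot":[0,0,0]}]' 30; python3 -c "
from h import *
from bench import sense
s=sense();print(s['joint_positions'].round(1),s['moment']);go(mid+33*n,frame(YAW,100),1);e=s['eef_pos']-mid;print(e@ux,e@uy,e@n)"
```

```text
time: 4.37
eef_pos: [492.9, 193.4, 84.1]
ee_rot: [160.3, 3.5, 86.2]
ft_force: [0.1, -0.4, 0.7]
grip_width: 33.7
grasp_force: 0.0
time: 4.78
eef_pos: [492.6, 193.0, 84.3]
ee_rot: [160.3, 3.5, 86.2]
ft_force: [-4.2, -0.5, 4.2]
grip_width: 15.7
grasp_force: 33.4
time: 5.2
eef_pos: [492.6, 193.0, 84.3]
ee_rot: [160.3, 3.5, 86.2]
ft_force: [-5.8, 0.5, 5.4]
grip_width: 15.3
grasp_force: 33.7
[ 28.8   9.9 -33.9  31.1 -13.3 120.2] [0.0683511  1.07766607 0.05226702]
D [0.4 0.2 0.7] per row lin [0.0004 0.0002 0.0007] rot [ 0.0011 -0.0002  0.0022] deg 0.1
-0.6007776957964932 -0.2925396199967025 32.431369330778196
```

Centred. Turning now: 4 calls at about 0.12 rad/row (about 137°).

```bash
for i in 1 2 3 4; do python3 -m creep '[{"claw":0,"linear":[0,0,0],"delta_rot":[-0.04,0.0093,0.1128]},{"claw":0,"linear":[0,0,0],"delta_rot":[-0.04,0.0093,0.1128]},{"claw":0,"linear":[0,0,0],"delta_rot":[-0.04,0.0093,0.1128]},{"claw":0,"linear":[0,0,0],"delta_rot":[-0.04,0.0093,0.1128]},{"claw":0,"linear":[0,0,0],"delta_rot":[-0.04,0.0093,0.1128]}]' | tail -5; done; python3 -c "
from h import *
from bench import sense
s=sense();print(s['joint_positions'].round(1),s['moment']);e=s['eef_pos']-mid;print(e@ux,e@uy,e@n)
r=Ro.from_euler('xyz',s['ee_rot'],degrees=True);x=(F.inv()*r).as_matrix()[:,0];print(np.degrees(np.arctan2(x[1],x[0])),x)"
```

```text
eef_pos: [492.6, 193.0, 84.3]
ee_rot: [165.5, 14.0, 119.7]
ft_force: [-4.9, 1.4, 4.3]
grip_width: 15.3
grasp_force: 33.6
eef_pos: [492.6, 193.0, 84.3]
ee_rot: [176.0, 19.7, 155.2]
ft_force: [-4.9, 0.7, 4.0]
grip_width: 15.2
grasp_force: 33.6
eef_pos: [492.6, 193.0, 84.3]
ee_rot: [-171.8, 18.4, -168.4]
ft_force: [-4.8, 1.1, 4.0]
grip_width: 15.2
grasp_force: 33.6
eef_pos: [492.6, 193.0, 84.3]
ee_rot: [-162.9, 10.6, -133.7]
ft_force: [-5.8, 1.2, 4.1]
grip_width: 15.5
grasp_force: 33.6
[ 28.7   9.8 -34.1  30.9 -13.1 -17.8] [ 0.25723614  1.12447542 -0.18976176]
-0.614029426768191 -0.21070625026765777 32.43274145750405
-122.2041699390946 [-0.53293693 -0.8461529  -0.00186904]
```

```bash
for i in 1 2; do python3 -m creep '[{"claw":0,"linear":[0,0,0],"delta_rot":[-0.04,0.0093,0.1128]},{"claw":0,"linear":[0,0,0],"delta_rot":[-0.04,0.0093,0.1128]},{"claw":0,"linear":[0,0,0],"delta_rot":[-0.04,0.0093,0.1128]},{"claw":0,"linear":[0,0,0],"delta_rot":[-0.04,0.0093,0.1128]},{"claw":0,"linear":[0,0,0],"delta_rot":[-0.04,0.0093,0.1128]}]' | tail -5; done
python3 -m creep '[{"claw":0,"linear":[0,0,0],"delta_rot":[-0.027,0.0062,0.0752]},{"claw":0,"linear":[0,0,0],"delta_rot":[-0.027,0.0062,0.0752]},{"claw":0,"linear":[0,0,0],"delta_rot":[-0.027,0.0062,0.0752]},{"claw":0,"linear":[0,0,0],"delta_rot":[-0.027,0.0062,0.0752]},{"claw":0,"linear":[0,0,0],"delta_rot":[-0.0067,0.0015,0.0188]}]' | tail -5
cat > st.py <<'E'
from h import *
from bench import sense
s=sense();print(s['joint_positions'].round(1),s['moment'].round(2),"Mn",(s['moment']@n).round(2));e=s['eef_pos']-mid;print((e@ux).round(2),(e@uy).round(2),(e@n).round(2))
r=Ro.from_euler('xyz',s['ee_rot'],degrees=True);x=(F.inv()*r).as_matrix()[:,0];print("az",np.degrees(np.arctan2(x[1],x[0])).round(2))
E
python3 st.py
```

```text
eef_pos: [492.6, 193.0, 84.3]
ee_rot: [-160.0, -0.6, -101.0]
ft_force: [-5.6, 2.3, 4.2]
grip_width: 15.0
grasp_force: 33.6
eef_pos: [492.5, 193.0, 84.2]
ee_rot: [-163.7, -11.6, -68.2]
ft_force: [-7.1, 1.9, 5.1]
grip_width: 15.4
grasp_force: 33.7
eef_pos: [492.5, 193.1, 84.2]
ee_rot: [-168.6, -16.4, -48.7]
ft_force: [-6.7, 2.7, 4.8]
grip_width: 15.1
grasp_force: 33.6
[  28.7    9.9  -33.9   31.1  -13.1 -106. ] [ 0.21  1.23 -0.16] Mn -0.13
-0.7 -0.22 32.43
az -33.96
```

Small steps into the stop.

```bash
for i in 1 2 3; do python3 -m creep '[{"claw":0,"linear":[0,0,0],"delta_rot":[-0.0067,0.0015,0.0188]},{"claw":0,"linear":[0,0,0],"delta_rot":[-0.0067,0.0015,0.0188]},{"claw":0,"linear":[0,0,0],"delta_rot":[-0.0067,0.0015,0.0188]},{"claw":0,"linear":[0,0,0],"delta_rot":[0,0,0]},{"claw":0,"linear":[0,0,0],"delta_rot":[0,0,0]}]' >/dev/null; python3 st.py; done
```

```text
[  28.7    9.8  -33.9   31.1  -13.1 -109.1] [0.14 1.15 0.02] Mn 0.06
-0.69 -0.25 32.41
az -30.79
[  28.7    9.8  -33.9   31.1  -13.2 -112.5] [ 0.21  0.85 -0.95] Mn -0.9
-0.4 -0.33 32.43
az -27.44
[  28.7    9.8  -33.9   31.1  -13.2 -115.9] [ 0.68  1.08 -2.05] Mn -2.07
-0.41 -0.34 32.48
az -24.06
```

```bash
python3 -m creep '[{"claw":1,"linear":[0,0,0],"delta_rot":[0,0,0]},{"claw":1,"linear":[0,0,0],"delta_rot":[0,0,0]},{"claw":1,"linear":[0,0,0],"delta_rot":[0,0,0]},{"claw":1,"linear":[0,0,0],"delta_rot":[0,0,0]},{"claw":1,"linear":[-0.005,0.0012,0.0141],"delta_rot":[0,0,0]}]'
for i in 1 2; do python3 -m creep '[{"claw":1,"linear":[-0.005,0.0012,0.0141],"delta_rot":[0,0,0]},{"claw":1,"linear":[-0.005,0.0012,0.0141],"delta_rot":[0,0,0]},{"claw":1,"linear":[-0.005,0.0012,0.0141],"delta_rot":[0,0,0]},{"claw":1,"linear":[-0.005,0.0012,0.0141],"delta_rot":[0,0,0]},{"claw":1,"linear":[-0.005,0.0012,0.0141],"delta_rot":[0,0,0]}]'|head -3;done
python3 - <<'E'
from h import *
from bench import snapshot
import pickle
d={k:snapshot(k) for k in("top","wrist")};pickle.dump(d,open("d2.pkl","wb"))
a=cv2.resize(d["top"]["img"][165:240,180:280],(400,300),interpolation=cv2.INTER_CUBIC)
p=proj(d["wrist"],mid);print(p);x,y=(p-[75,75]).astype(int);y=max(y,0)
b=cv2.resize(d["wrist"]["img"][y:y+150,x:x+150],(400,400),interpolation=cv2.INTER_CUBIC)
print(x,y)
cv2.imwrite("pics/c2.png",np.hstack([np.vstack([a,np.zeros((100,400,3),np.uint8)]),b])[:,:,::-1])
E
python3 st.py
```

```text
time: 9.78
eef_pos: [487.0, 193.5, 96.5]
ee_rot: [-171.8, -18.1, -38.3]
ft_force: [-0.1, 0.5, -0.3]
grip_width: 75.0
grasp_force: 0.0
time: 10.2
eef_pos: [462.5, 200.2, 169.6]
ee_rot: [-171.6, -18.2, -38.4]
time: 10.62
eef_pos: [437.5, 206.2, 240.1]
ee_rot: [-171.6, -18.2, -38.4]
[255.01926981 175.16157419]
180 100
[  34.1   -2.   -22.2   55.8  -14.5 -110.7] [ 0.08  0.33 -0.03] Mn -0.03
0.47 0.97 199.34
az -23.95
```

View pics/c2.png

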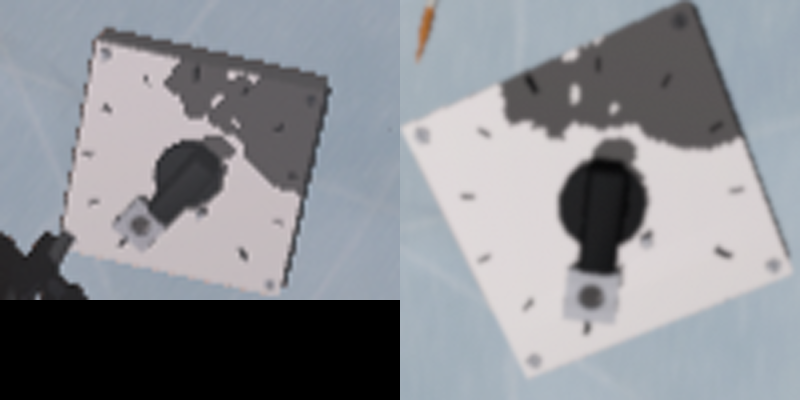

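```bash
python3 - <<'E'
from h import *
import pickle
d=pickle.load(open("d2.pkl","rb"))
for k,uv in(("top",(215,221)),("wrist",(251.6,211))):
    e=onplane(d[k],uv,mid+8*n,n)-mid;print(k,(e@ux).round(1),(e@uy).round(1),np.degrees(np.arctan2(e@uy,e@ux)).round(1),np.hypot(e@ux,e@uy).round(1))
go([509,-135.5,200],Ro.from_euler('xyz',[180,0,-45],degrees=True),15)
E
```

```text
top -35.7 19.4 151.5 40.7
wrist -36.9 20.8 150.6 42.4
D [  70.8 -342.4  -41.5] per row lin [ 0.0047 -0.0228 -0.0028] rot [ 0.0067  0.0224 -0.0092] deg 21.6
```

```bash
for i in 1 2 3; do python3 -m creep '[{"claw":1,"linear":[0.0047,-0.0228,-0.0028],"delta_rot":[0.0067,0.0224,-0.0092]},{"claw":1,"linear":[0.0047,-0.0228,-0.0028],"delta_rot":[0.0067,0.0224,-0.0092]},{"claw":1,"linear":[0.0047,-0.0228,-0.0028],"delta_rot":[0.0067,0.0224,-0.0092]},{"claw":1,"linear":[0.0047,-0.0228,-0.0028],"delta_rot":[0.0067,0.0224,-0.0092]},{"claw":1,"linear":[0.0047,-0.0228,-0.0028],"delta_rot":[0.0067,0.0224,-0.0092]}]' |head -3; done
python3 -m creep '[{"claw":1,"linear":[0,0,0],"delta_rot":[0,0,0]},{"claw":1,"linear":[0,0,0],"delta_rot":[0,0,0]},{"claw":1,"linear":[0,0,0],"delta_rot":[0,0,0]},{"claw":1,"linear":[0,0,0],"delta_rot":[0,0,0]},{"claw":1,"linear":[0,0,0],"delta_rot":[0,0,0]}]' |head -3
python3 - <<'E'
from h import *
from bench import snapshot,sense
import pickle
print(sense()['joint_positions'].round(1))
w=snapshot("wrist");pickle.dump(w,open("w3.pkl","wb"))
p=proj(w,[509,-135.5,60]);print(p);x,y=(p-[75,75]).astype(int);print(x,y)
cv2.imwrite("pics/w3.png",cv2.resize(w["img"][y:y+150,x:x+150],(600,600),interpolation=cv2.INTER_CUBIC)[:,:,::-1])
E
```

```text
time: 11.13
eef_pos: [461.3, 91.0, 224.5]
ee_rot: [-174.3, -12.0, -40.3]
time: 11.55
eef_pos: [484.8, -23.2, 210.4]
ee_rot: [-177.2, -5.9, -42.5]
time: 11.97
eef_pos: [508.3, -137.2, 196.3]
ee_rot: [179.8, 0.1, -45.0]
time: 12.38
eef_pos: [508.2, -135.1, 197.5]
ee_rot: [179.8, -0.0, -44.9]
[ -14.8   16.2   -4.4   69.5   -0.2 -149.9]
[253.03250648 188.3230611 ]
178 113
```

View pics/w3.png

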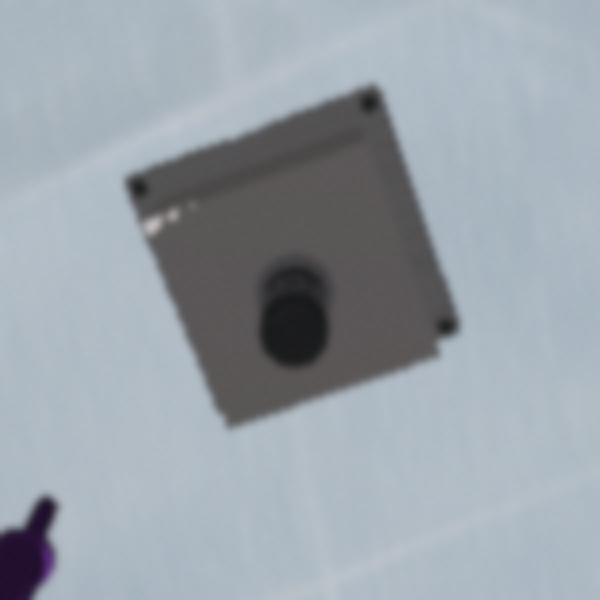

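The wrist view shows the steel pin with its head top at (251.4,195.4) and its collar at (251.7,185.4). The purple one is well off at (181,253).

```bash
python3 - <<'E'
from h import *
import pickle
w=pickle.load(open("w3.pkl","rb"))
print(onz(w,(251.4,195.4),82).round(1),onz(w,(251.7,185.4),46).round(1))
go([509,-135.5,68],Ro.from_euler('xyz',[180,0,-45],degrees=True),10)
E
```

```text
[ 509.7 -134.1   82. ] [ 509.4 -134.    46. ]
D [   0.8   -0.4 -129.6] per row lin [ 0.0001 -0.     -0.013 ] rot [ 0.0002 -0.0002 -0.0001] deg 0.2
```

```bash
python3 -m creep '[{"claw":1,"linear":[0.0003,0.0001,-0.016],"delta_rot":[0,0,0]},{"claw":1,"linear":[0.0002,0.0001,-0.016],"delta_rot":[0,0,0]},{"claw":1,"linear":[0.0002,0.0001,-0.016],"delta_rot":[0,0,0]},{"claw":1,"linear":[0.0002,0.0001,-0.016],"delta_rot":[0,0,0]},{"claw":1,"linear":[0.0002,0.0001,-0.016],"delta_rot":[0,0,0]}]'|head -3
python3 -m creep '[{"claw":1,"linear":[0,0.0001,-0.013],"delta_rot":[0,0,0]},{"claw":1,"linear":[0,0,-0.013],"delta_rot":[0,0,0]},{"claw":1,"linear":[0,0,-0.013],"delta_rot":[0,0,0]},{"claw":1,"linear":[0,0,-0.0106],"delta_rot":[0,0,0]},{"claw":0.3,"linear":[0,0,0],"delta_rot":[0,0,0]}]'
for i in 1 2; do python3 -m creep '[{"claw":0,"linear":[0,0,0],"delta_rot":[0,0,0]},{"claw":0,"linear":[0,0,0],"delta_rot":[0,0,0]},{"claw":0,"linear":[0,0,0],"delta_rot":[0,0,0]},{"claw":0,"linear":[0,0,0],"delta_rot":[0,0,0]},{"claw":0,"linear":[0,0,0],"delta_rot":[0,0,0]}]' 50; done
```

```text
time: 12.85
eef_pos: [509.4, -134.8, 117.0]
ee_rot: [179.8, -0.0, -44.9]
time: 13.27
eef_pos: [508.3, -134.6, 66.1]
ee_rot: [179.7, 0.1, -45.0]
ft_force: [-0.5, 0.3, -0.8]
grip_width: 75.7
grasp_force: 0.0
time: 13.68
eef_pos: [509.8, -135.4, 68.4]
ee_rot: [179.8, -0.0, -45.0]
ft_force: [-3.5, 0.3, 10.7]
grip_width: 15.0
grasp_force: 48.6
time: 14.1
eef_pos: [509.8, -135.3, 68.5]
ee_rot: [179.8, -0.0, -45.0]
ft_force: [-2.0, 0.3, 5.6]
grip_width: 14.4
grasp_force: 48.6
```

```bash
for i in 1 2; do python3 -m creep '[{"claw":0,"linear":[0,0,0.012],"delta_rot":[0,0,0]},{"claw":0,"linear":[0,0,0.012],"delta_rot":[0,0,0]},{"claw":0,"linear":[0,0,0.012],"delta_rot":[0,0,0]},{"claw":0,"linear":[0,0,0.012],"delta_rot":[0,0,0]},{"claw":0,"linear":[0,0,0.012],"delta_rot":[0,0,0]}]'; done
python3 -m creep '[{"claw":0,"linear":[0,0,0],"delta_rot":[0,0,0]},{"claw":0,"linear":[0,0,0],"delta_rot":[0,0,0]},{"claw":0,"linear":[0,0,0],"delta_rot":[0,0,0]},{"claw":0,"linear":[0,0,0],"delta_rot":[0,0,0]},{"claw":0,"linear":[0,0,0],"delta_rot":[0,0,0]}]' |head -3
python3 - <<'E'
from h import *
H=mid+42*(np.cos(np.radians(150))*ux+np.sin(np.radians(150))*uy);print("H",H.round(1))
go(H+105*n,frame(YAW,-30),20)
E
```

```text
time: 14.52
eef_pos: [509.4, -135.3, 128.6]
ee_rot: [179.8, 0.0, -45.0]
ft_force: [0.4, 0.1, -1.1]
grip_width: 14.9
grasp_force: 49.3
time: 14.93
eef_pos: [509.3, -135.2, 188.6]
ee_rot: [179.8, 0.0, -45.0]
ft_force: [0.4, -0.2, 0.1]
grip_width: 14.6
grasp_force: 49.3
time: 15.35
eef_pos: [509.0, -135.2, 187.1]
ee_rot: [179.8, 0.1, -45.0]
H [475.5 218.8  41.6]
D [-68.5 362.1 -46.9] per row lin [-0.0034  0.0181 -0.0023] rot [-0.0041 -0.0171  0.0017] deg 20.3
```

```bash
for i in 1 2 3; do python3 -m creep '[{"claw":0,"linear":[-0.0046,0.0241,0],"delta_rot":[-0.0055,-0.0228,0.0023]},{"claw":0,"linear":[-0.0046,0.0241,0],"delta_rot":[-0.0055,-0.0228,0.0023]},{"claw":0,"linear":[-0.0046,0.0241,0],"delta_rot":[-0.0055,-0.0228,0.0023]},{"claw":0,"linear":[-0.0046,0.0241,0],"delta_rot":[-0.0055,-0.0228,0.0023]},{"claw":0,"linear":[-0.0045,0.0241,0],"delta_rot":[-0.0055,-0.0228,0.0023]}]'|head -3; done
python3 -m creep '[{"claw":0,"linear":[0,0,-0.012],"delta_rot":[0,0,0]},{"claw":0,"linear":[0,0,-0.012],"delta_rot":[0,0,0]},{"claw":0,"linear":[0,0,-0.012],"delta_rot":[0,0,0]},{"claw":0,"linear":[0,0,-0.011],"delta_rot":[0,0,0]},{"claw":0,"linear":[0,0,0],"delta_rot":[0,0,0]}]' |head -3
python3 -m creep '[{"claw":0,"linear":[0,0,0],"delta_rot":[0,0,0]},{"claw":0,"linear":[0,0,0],"delta_rot":[0,0,0]},{"claw":0,"linear":[0,0,0],"delta_rot":[0,0,0]},{"claw":0,"linear":[0,0,0],"delta_rot":[0,0,0]},{"claw":0,"linear":[0,0,0],"delta_rot":[0,0,0]}]'
python3 - <<'E'
from h import *
from bench import snapshot,sense
import pickle
d={k:snapshot(k) for k in("top","wrist","scene")};pickle.dump(d,open("d4.pkl","wb"))
H=mid+42*(np.cos(np.radians(150))*ux+np.sin(np.radians(150))*uy)
go(H+105*n,frame(YAW,-30),1);print(sense()['joint_positions'].round(1))
out=[]
for k,r in(("wrist",60),("scene",30)):
    p=proj(d[k],H+25*n);x,y=(p-r).astype(int);x=max(x,0);y=max(y,0);print(k,x,y)
    out.append(cv2.resize(d[k]["img"][y:y+2*r,x:x+2*r],(400,400),interpolation=cv2.INTER_CUBIC))
cv2.imwrite("pics/c4.png",np.hstack(out)[:,:,::-1])
E
```

```text
time: 15.77
eef_pos: [485.9, -13.8, 187.4]
ee_rot: [-176.7, -5.8, -44.5]
time: 16.18
eef_pos: [463.0, 106.8, 187.6]
ee_rot: [-173.2, -11.5, -44.4]
time: 16.6
eef_pos: [440.1, 227.3, 187.6]
ee_rot: [-169.6, -17.3, -44.6]
time: 17.02
eef_pos: [439.4, 225.5, 138.5]
ee_rot: [-169.9, -17.2, -44.5]
time: 17.43
eef_pos: [440.9, 226.4, 141.3]
ee_rot: [-169.6, -17.3, -44.6]
ft_force: [-0.8, -0.1, -0.2]
grip_width: 14.2
grasp_force: 49.3
D [-0.3  0.7 -0.8] per row lin [-0.0003  0.0007 -0.0008] rot [ 0.      0.001  -0.0013] deg 0.1
[  36.1    3.7  -31.6   41.3  -15.  -102.6]
wrist 193 150
scene 169 154
```

View pics/c4.png

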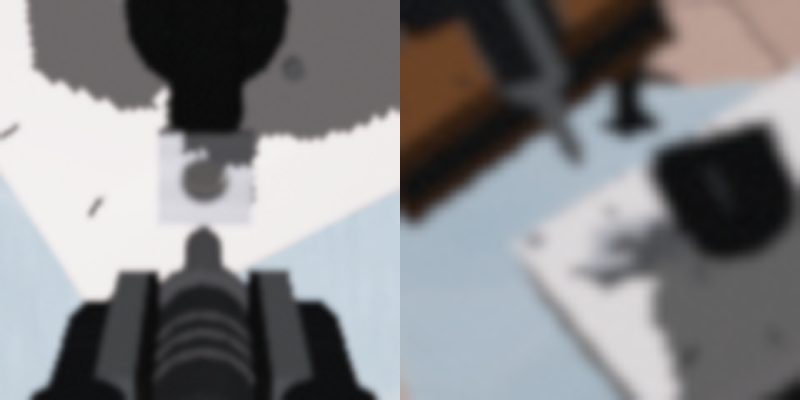

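The wrist view shows the pin tip at (254.2,219.5) and the eye at (254.6,204). In the scene view the tip is at (195.3,178.3).

```bash
python3 - <<'E'
from h import *
from bench import sense
import pickle
d=pickle.load(open("d4.pkl","rb"))
a=np.radians(150);ra=np.cos(a)*ux+np.sin(a)*uy;ta=np.cross(n,ra)
def show(l,P): e=P-mid;print(l,"rad",(e@ra).round(2),"tan",(e@ta).round(2),"h",(e@n).round(2))
show("eye",onplane(d["wrist"],(254.6,204),mid+8*n,n))
show("tri",tri([(d["wrist"],(254.2,219.5)),(d["scene"],(195.3,178.3))]))
for h in(43,45,47):show("tip",onplane(d["wrist"],(254.2,219.5),mid+h*n,n))
show("tcp",sense()['eef_pos'])
r=Ro.from_euler('xyz',sense()['ee_rot'],degrees=True).as_matrix()[:,2];print("axis err",(r@ra).round(4),(r@ta).round(4))
print(ra.round(4),ta.round(4))
E
```

```text
eye rad 42.7 tan 0.52 h 8.0
tri rad 43.02 tan 0.25 h 44.5
tip rad 42.61 tan 0.17 h 43.0
tip rad 41.82 tan 0.16 h 45.0
tip rad 41.02 tan 0.16 h 47.0
tcp rad 41.15 tan 0.19 h 105.58
axis err -0.0005 -0.001
[-0.6793  0.6714 -0.2962] [-0.6539 -0.737  -0.171 ]
```

```bash
python3 -m creep '[{"claw":0,"linear":[0.0015,0,-0.0058],"delta_rot":[0,0,0]},{"claw":0,"linear":[0.002,-0.0005,-0.0056],"delta_rot":[0,0,0]},{"claw":0,"linear":[0.002,-0.0005,-0.0056],"delta_rot":[0,0,0]},{"claw":0,"linear":[0.002,-0.0005,-0.0056],"delta_rot":[0,0,0]},{"claw":0,"linear":[0.002,-0.0005,-0.0056],"delta_rot":[0,0,0]}]'
cat > s2.py <<'E'
from h import *
from bench import sense
a=np.radians(150);ra=np.cos(a)*ux+np.sin(a)*uy;ta=np.cross(n,ra)
s=sense();e=s['eef_pos']-mid;f=s['ft_force']
print("t",s['time'],"rad",(e@ra).round(2),"tan",(e@ta).round(2),"h",(e@n).round(2),"F",(f@ra).round(1),(f@ta).round(1),(f@n).round(1),"w",s['grip_width'].round(1))
E
python3 s2.py
for i in 1 2; do python3 -m creep '[{"claw":0,"linear":[0.001,-0.0002,-0.0028],"delta_rot":[0,0,0]},{"claw":0,"linear":[0.001,-0.0002,-0.0028],"delta_rot":[0,0,0]},{"claw":0,"linear":[0.001,-0.0003,-0.0028],"delta_rot":[0,0,0]},{"claw":0,"linear":[0,0,0],"delta_rot":[0,0,0]},{"claw":0,"linear":[0,0,0],"delta_rot":[0,0,0]}]' >/dev/null; python3 s2.py; done
```

```text
time: 18.0
eef_pos: [450.3, 224.1, 111.7]
ee_rot: [-169.7, -17.3, -44.6]
ft_force: [-0.4, -0.3, -0.6]
grip_width: 14.5
grasp_force: 49.3Traceback (most recent call last):
  File "s2.py", line 5, in <module>
    print("t",s['time'],"rad",(e@ra).round(2),"tan",(e@ta).round(2),"h",(e@n).round(2),"F",(f@ra).round(1),(f@ta).round(1),(f@n).round(1),"w",s['grip_width'].round(1))
                                                                                                                                              ^^^^^^^^^^^^^^^^^^^^^
AttributeError: 'float' object has no attribute 'round'
Traceback (most recent call last):
  File "s2.py", line 5, in <module>
    print("t",s['time'],"rad",(e@ra).round(2),"tan",(e@ta).round(2),"h",(e@n).round(2),"F",(f@ra).round(1),(f@ta).round(1),(f@n).round(1),"w",s['grip_width'].round(1))
                                                                                                                                              ^^^^^^^^^^^^^^^^^^^^^
AttributeError: 'float' object has no attribute 'round'
Traceback (most recent call last):
  File "s2.py", line 5, in <module>
    print("t",s['time'],"rad",(e@ra).round(2),"tan",(e@ta).round(2),"h",(e@n).round(2),"F",(f@ra).round(1),(f@ta).round(1),(f@n).round(1),"w",s['grip_width'].round(1))
                                                                                                                                              ^^^^^^^^^^^^^^^^^^^^^
AttributeError: 'float' object has no attribute 'round'
```

```bash
sed -i "s/s\['grip_width'\].round(1)/s['grip_width']/" s2.py; python3 s2.py
python3 -m creep '[{"claw":0,"linear":[0.001,-0.0002,-0.0028],"delta_rot":[0,0,0]},{"claw":0,"linear":[0.001,-0.0002,-0.0028],"delta_rot":[0,0,0]},{"claw":0,"linear":[0,0,0],"delta_rot":[0,0,0]},{"claw":0,"linear":[0,0,0],"delta_rot":[0,0,0]},{"claw":0,"linear":[0,0,0],"delta_rot":[0,0,0]}]' >/dev/null; python3 s2.py
```

```text
t 18.8333 rad 41.72 tan 0.46 h 57.54 F -0.6 -0.4 -0.3 w 14.46511357738805
t 19.25 rad 41.74 tan 0.38 h 51.68 F -1.3 0.3 -0.8 w 14.703355977644758
```

The tip is through the eye and in the hole with no force. Continuing down.

```bash
python3 -m creep '[{"claw":0,"linear":[0.001,-0.0002,-0.0028],"delta_rot":[0,0,0]},{"claw":0,"linear":[0.001,-0.0002,-0.0028],"delta_rot":[0,0,0]},{"claw":0,"linear":[0.001,-0.0003,-0.0028],"delta_rot":[0,0,0]},{"claw":0,"linear":[0.001,-0.0002,-0.0028],"delta_rot":[0,0,0]},{"claw":0,"linear":[0,0,0],"delta_rot":[0,0,0]}]' >/dev/null; python3 s2.py
for i in 1 2 3; do python3 -m creep '[{"claw":0,"linear":[0.0003,-0.0001,-0.0009],"delta_rot":[0,0,0]},{"claw":0,"linear":[0.0003,-0.0001,-0.0009],"delta_rot":[0,0,0]},{"claw":0,"linear":[0,0,0],"delta_rot":[0,0,0]},{"claw":0,"linear":[0,0,0],"delta_rot":[0,0,0]},{"claw":0,"linear":[0,0,0],"delta_rot":[0,0,0]}]' >/dev/null; python3 s2.py; done
```

```text
t 19.6667 rad 41.78 tan 0.44 h 39.26 F -2.1 -0.1 -2.6 w 14.897770718052081
t 20.0833 rad 41.78 tan 0.34 h 37.91 F -1.8 0.4 -2.6 w 14.599489176745951
t 20.5 rad 41.76 tan 0.33 h 36.01 F -2.0 -2.0 -1.4 w 14.890013857899032
t 20.9167 rad 41.78 tan 0.21 h 34.39 F -0.6 1.8 10.9 w 14.692782303556186
```

```bash
python3 -m creep '[{"claw":0,"linear":[0.0003,-0.0001,-0.0009],"delta_rot":[0,0,0]},{"claw":0,"linear":[0,0,0],"delta_rot":[0,0,0]},{"claw":0,"linear":[0,0,0],"delta_rot":[0,0,0]},{"claw":0,"linear":[0,0,0],"delta_rot":[0,0,0]},{"claw":0,"linear":[0,0,0],"delta_rot":[0,0,0]}]' >/dev/null; python3 s2.py
```

```text
t 21.3333 rad 41.81 tan -0.05 h 33.9 F 0.8 3.8 23.0 w 14.887974167319873
```

```bash
python3 -m creep '[{"claw":0.6,"linear":[0,0,0],"delta_rot":[0,0,0]},{"claw":0.6,"linear":[0,0,0],"delta_rot":[0,0,0]},{"claw":0.6,"linear":[0,0,0],"delta_rot":[0,0,0]},{"claw":0.6,"linear":[0,0,0],"delta_rot":[0,0,0]},{"claw":0.6,"linear":[0,0,0],"delta_rot":[0,0,0]}]' >/dev/null; python3 s2.py
for i in 1 2; do python3 -m creep '[{"claw":0.6,"linear":[-0.005,0.0012,0.0141],"delta_rot":[0,0,0]},{"claw":0.6,"linear":[-0.005,0.0012,0.0141],"delta_rot":[0,0,0]},{"claw":0.6,"linear":[-0.005,0.0012,0.0141],"delta_rot":[0,0,0]},{"claw":0.6,"linear":[-0.005,0.0012,0.0141],"delta_rot":[0,0,0]},{"claw":0.6,"linear":[-0.003,0.0007,0.008],"delta_rot":[0,0,0]}]' >/dev/null;done
python3 -m creep '[{"claw":0.6,"linear":[0,0,0],"delta_rot":[0,0,0]},{"claw":0.6,"linear":[0,0,0],"delta_rot":[0,0,0]},{"claw":0.6,"linear":[0,0,0],"delta_rot":[0,0,0]},{"claw":0.6,"linear":[0,0,0],"delta_rot":[0,0,0]},{"claw":0.6,"linear":[0,0,0],"delta_rot":[0,0,0]}]' >/dev/null; python3 s2.py
python3 - <<'E'
from h import *
from bench import snapshot
d={k:snapshot(k) for k in("scene","wrist")}
a=np.radians(150);H=mid+42*(np.cos(a)*ux+np.sin(a)*uy)
out=[]
for k,r in(("wrist",75),("scene",60)):
    p=proj(d[k],H+25*n);x,y=np.maximum((p-r).astype(int),0)
    out.append(cv2.resize(d[k]["img"][y:y+2*r,x:x+2*r],(400,400),interpolation=cv2.INTER_CUBIC))
    print(k,x,y,"expected head top",proj(d[k],H+48*n).round(1),"collar",proj(d[k],H+12*n).round(1))
cv2.imwrite("pics/c5.png",np.hstack(out)[:,:,::-1])
E
```

```text
t 21.75 rad 41.86 tan 0.63 h 33.0 F -0.2 0.1 -0.2 w 51.273225390087056
t 23.0 rad 42.36 tan 0.86 h 169.64 F -0.2 0.5 0.2 w 51.261152673435525
wrist 178 111 expected head top [253.  193.5] collar [253.1 183.7]
scene 139 124 expected head top [195.6 176.9] collar [201.7 188.8]
```

View pics/c5.png

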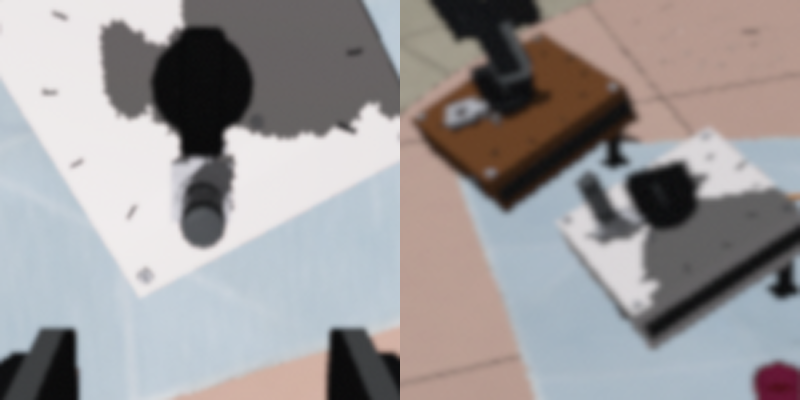

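The pin is seated: its head top is at scene (196,177) against an expected (195.6,176.9), square to the face with the collar on the pointer plate. The cup is visible and still standing, and nothing has come near the bottles.

```bash
python3 -c "
from bench import job_done;print(job_done())"
```

```text
the job is handed in; nothing more can be done
None
```

I wound the knob back against its zero stop, pushed the lock pin fully down through the pointer's eye into the lock hole, released it, and handed the job in at about 23 s; the arm stayed clear of the bottles and cup, though I took no final picture of the bottles.

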